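# Hold the front-door release on the hall table

## Robot

A 6-joint arm with a two-finger parallel gripper is mounted at the origin on the work surface. World frame = base frame: x ahead of the robot, y to its left, z up, the work surface at z = 0. Lengths are in m, angles in rad, forces in N, time in s.
With the tool pointing down it reaches from about 0.25 to 0.725 m from the base axis. Payload 4 kg.
Tool frame: the origin (TCP) lies between the finger pads, 19 mm behind the fingertips; this is the grasp point; z points along the fingers, y is the line along which they close (so a half turn about z gives the same grasp; the last joint's range is limited). The gripper opens to 85 mm and grips with 20 to 120 N. Pads are 22 mm wide; open, the fingers measure 114 mm over their backs; the gripper's body (76 mm by 85 mm) begins 54 mm behind the grasp point. The pads swing forward as they close: fully open they stand 13 mm farther back than shut.
Start: joints at [1.176, 0.241, 0.005, 1.335, 0, 1.571], TCP at [0.192, 0.462, 0.25] pointing down, gripper open.
Joint ranges: [-2.72, 2.72], [-1.05, 1.87], [-1.09, 1.28], [-1.99, 2.15], [-1.42, 1.44], [-3.14, 3.14]. Speed limits (rad/s): [2.79, 2.79, 3.14, 3.14, 3.14, 3.14].

## Interface

Orientations are given as a unit quaternion [x, y, z, w].
In Python, from workcell import bot, camera, job_done gives the robot as it stands.
- The arm moves only by the tool carry_out, never from a script. Its argument "plan" is a list of rows, each an object of numbers: "dx", "dy", "dz": the shift along the tool's x, y, z in mm; "twist": the turn about the tool's z in degrees; "fingers": the closure, from -1 (fully open) to 1 (shut). In form: [{"dx": .., "dy": .., "dz": .., "twist": .., "fingers": ..}, ...]. A call has exactly 5 rows; each row is the pose to reach, as a shift and turn from the pose commanded when the call began, along the tool's axes at that moment; what a row does not reach only later rows make up. A row lasts 1/12 s, in which the tool goes at most 41.7 mm and 7.16 degrees, less where a joint would pass 70% of its speed; a pose out of reach is approached as far as the arm can. A call with a gripper value outside its range is refused whole. The fingers move at their own pace and stop on an object; the grip force is fixed at half the most. Time passes only in rows, so rows that repeat a pose let the fingers close, or fill a call up. It gives the time, the measured TCP pose, the force, the opening and the grip force at its end, in the units of the state.
- bot.get_obs(): the state, without advancing time (a new reading comes with each control period).
- camera(name): name is "side" or "top"; returns a dict with "image" (480x640x3 uint8, red, green, blue), "intrinsics" (3x3 intrinsics, pixels), "eye" and "attitude" of the camera in the world. Camera axes: x right, y down, z forward; pixel columns grow to the right and rows downward; lengths in m; the calibration is good to about 2 mm. A picture is of the moment at which its call begins. There is no depth.
- job_done(): hands the job in; it is judged then, once.
The state is a dict: "clock": time; "joint_pos": joint angles; "joint_vel": joint speeds; "tau": joint torques, N m; "eef_pos": TCP position; "tool_rot": TCP orientation; "ft_force": force on the tool from outside, world axes, zero at the start; "ft_torque": the same for the moment, N m; "grip_width": finger opening in m; "grasp_force": force on a finger pad.
Only numpy, scipy, OpenCV 4.12 (cv2) and the standard library are available. Lean on these libraries where they do the work, as an engineer would, in place of code of your own. Each camera call takes 0.05 s, during which the arm holds its last target. There are 200 camera calls.

## Task

A visitor is at the front door and must be let in from the hall table: swing the steel hasp off the staple of the door station and right back past upright until it lies open, then grip the black dial underneath and turn it clockwise past its first two detents to the third (the three-pip mark). The dial springs back if let go, so keep hold of it there with the gripper: the program finishes while still holding the dial at the third detent. Leave the other things on the table where they are.

Things in the scene. Friction and masses are not known exactly. Their poses are not given: they have to be found in the camera images.
- door_station: Door station, screwed down: dark wood housing 150 (x) x 200 (y) x 40 mm high; origin under its centre, z up; offsets below are in its frame, mm. Dial in the middle of its top; the hasp lies over it along y: hinge post at y +60 (36 x 12, up to z 93), staple post at y -44 (14 x 12, up to z 98). Dark pips: one at +y (off), then clockwise rows of 1, 2, 3 at 0.4, 0.8, 1.2 rad. Yaw within 0.45.
- hasp (a joint): Hasp angle. Steel strap 28 mm wide, 4 thick, slotted over the staple: 0 shut, along -y from its hinge, 4 mm above the dial's bar; grows as the free end is lifted and swung over towards +y (axis along the station's x); pi/2 upright, stop 2.6. 90 g, free but damped: let go below about 1.4 it falls shut, past 1.7 it falls open to the stop in 1 s. Its last 34 mm is a tongue 14 mm wide.
- hasp_hinge (a point): Point on the hasp's hinge axis, at x = 0, y = +60, z = 88 in the station's frame.
- hasp_tab (a point): Middle of the steel thumb tab on the hasp's free end: 14 (station's x) x 8 (y) x 28 mm high; 146 mm along the strap from the hinge axis, 16 above its mid-plane (shut: y -86, z 104). Moves with the hasp. Held from above by fingers closing along the station's x, it pivots between the pads while the tool stays upright.
- dial_axis (a point): Fixed point on the dial's vertical axis, at x = y = 0, z = 72 in the station's frame: a good TCP height for gripping the bar.
- dial_grip: The dial's black bar grip: 14 mm wide (own x), 56 long (own y), 30 high, top at z 78 in the station's frame; origin at its middle, on the dial's axis (z 63); a white line marks the pointer end (own +y). Off, it points to the station's +y, under the hasp. It stands on a disc 52 mm across, top at z 48.
- dial (a joint): Dial angle: 0 off, grows clockwise seen from above; detents at 0.4, 0.8, 1.2, crests halfway between, stop 1.34. A spring returns it to 0 from everywhere: about 0.12 N m at the start, 0.23 at the third detent, about 0.05 more just before each crest.
- candle_stand: Bystander: iron candle stand, foot 72 mm across, 104 mm high; origin under its centre.
- leaf_dish: Bystander: shallow metal bowl 100 mm across, 30 mm high; origin under its centre.
- key: Bystander: brass key with a wooden fob, 117 x 24 x 8 mm; origin under the key's round bow.
- glasses_case: Bystander: grey spectacles case 155 x 60 x 34 mm; origin under its centre.
- mint_tin: Bystander: round flat tin 66 mm across, 22 mm high; origin under its centre.
- book: Bystander: book 130 x 190 x 24 mm; origin under its centre.
- torch: Bystander: black torch 110 x 36 x 36 mm; origin under its handle.
Mind the look-alikes: they are no part of the job. What is shaped like the door_station but purple or yellow is not meant.

How it is judged:
By the outcome, as a careful person would: the job done as asked, in the order asked, and still so for the second after the job is handed in, while the arm keeps its last pose, push and grip.
It also fails if it takes over 45 s, if anything falls off the work surface, if the arm or the gripper's body presses on something with over 40 N, if the wrist force passes 120 N, or if a joint passes its speed limit or range.

## Working session

There is one attempt and no reset: what is moved stays moved. The work goes in short steps, Python scripts to look and compute and a tool call to move; the robot and the scene stay as the last step left them, time stands still between calls to the robot, and variables do not carry over. Pictures are saved under pics/ and viewed, at most 10 in all, crops included, and the job is handed in when it is done.

Besides the shell and the picture viewer there is one more tool, called after "Emit:" as name(argument=value, ...), one argument or row to a line, values as JSON. carry_out: Moves the arm, as the interface text tells. Its arguments: {"type":"object","properties":{"plan":{"type":"array","items":{"type":"object","properties":{"dx":{"type":"number"},"dy":{"type":"number"},"dz":{"type":"number"},"twist":{"type":"number"},"fingers":{"type":"number"}}}}},"required":["plan"]}

```bash
mkdir -p pics; ls; python3 - <<'E'
from workcell import bot,camera
import cv2
o=bot.get_obs()
for k in("clock","eef_pos","tool_rot","grip_width"):print(k,o[k])
for n in("top","side"):
    c=camera(n);cv2.imwrite(f"pics/{n}0.png",c["image"][:,:,::-1]);print(n,c["intrinsics"],c["eye"],c["attitude"])
E
```

```text
pics
clock 0.0
eef_pos [0.1920729  0.46096349 0.24910514]
tool_rot [ 1.96129362e-01  9.80577446e-01 -1.05031016e-03 -2.06452967e-04]
grip_width 0.08527089872530058
top [[585.37128633   0.         320.21063236]
 [  0.         585.37128633 238.80752228]
 [  0.           0.           1.        ]] [ 0.34796517 -0.01928478  1.33837629] [-0.69840756  0.71352896 -0.03805282  0.04068519]
side [[570.47736514   0.         318.51971539]
 [  0.         570.47736514 243.17643651]
 [  0.           0.           1.        ]] [ 0.44206467 -1.00689755  0.9607985 ] [ 0.90800901 -0.02493559  0.00267326 -0.41819937]
```

View pics/top0.png

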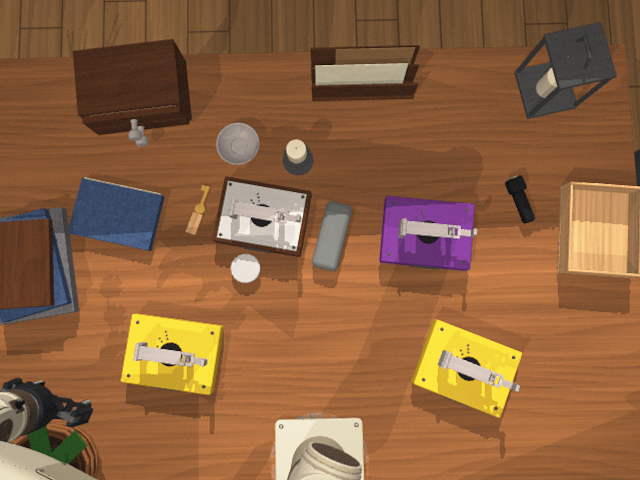

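View pics/side0.png

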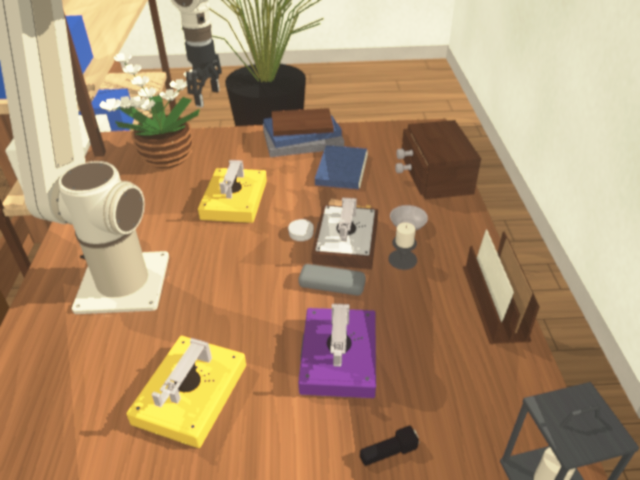

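The top view shows the real station, with a silver plate and dark wood sides, at about (263,217). Its hinge is on the left at (232,210) and the tab on the right at (298,217). I'll measure the plate next.

```bash
cat > h.py <<'E'
import numpy as np,cv2
from scipy.spatial.transform import Rotation as R
from workcell import bot,camera
def ray(c,p):
    K=c["intrinsics"];return R.from_quat(c["attitude"]).apply(np.linalg.inv(K)@[p[0],p[1],1])
def plane(c,p,z):
    d=ray(c,p);e=np.array(c["eye"]);return e+d*(z-e[2])/d[2]
def proj(c,P):
    q=c["intrinsics"]@R.from_quat(c["attitude"]).inv().apply(np.array(P)-c["eye"]);return q[:2]/q[2]
E
python3 - <<'E'
from h import *
c=camera("top");im=c["image"]
hsv=cv2.cvtColor(im,cv2.COLOR_RGB2HSV)
m=((hsv[...,1]<60)&(hsv[...,2]>110)).astype(np.uint8)
w=np.zeros_like(m);w[172:262,208:316]=1;m*=w
m=cv2.morphologyEx(m,cv2.MORPH_CLOSE,np.ones((9,9)));m=cv2.morphologyEx(m,cv2.MORPH_OPEN,np.ones((9,9)))
k=max(cv2.findContours(m,0,2)[0],key=cv2.contourArea)
P=np.array([plane(c,p,.04)[:2] for p in k[:,0].astype(float)],np.float32)
print(cv2.minAreaRect(P),cv2.contourArea(k))
cr=im[165:275,195:330][:,:,::-1];cv2.imwrite("pics/crop.png",cv2.resize(cr,None,fx=5.4,fy=5.4,interpolation=cv2.INTER_CUBIC))
E
```

```text
((0.5494555830955505, 0.1149166077375412), (0.1814720630645752, 0.1313159465789795), 78.86971282958984) 4524.5
```

View pics/crop.png

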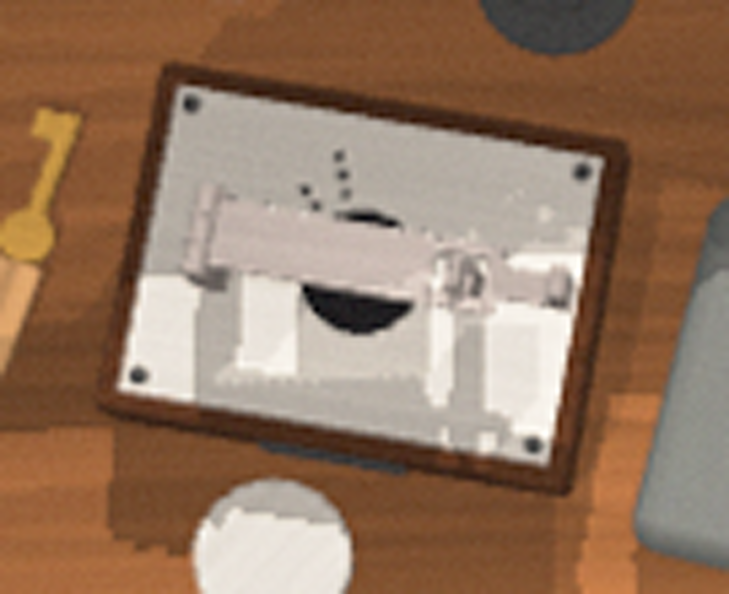

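The crop shows the four plate screws at crop pixels (192,103), (582,172), (138,375) and (534,444). The tab is at (558,286), the hinge at (205,235), and the pips are up and left of the dial. That puts station +y at image left, which matches the rectangle's yaw of about -0.194.

```bash
python3 - <<'E'
from h import *
c=camera("top");s=camera("side")
S=np.array([[192,103],[582,172],[534,444],[138,375]])/5.4+[195,165]-.4
W=np.array([plane(c,p,.042) for p in S]);print(W.mean(0))
for a,b in((1,0),(2,3),(2,1),(3,0)):
    d=W[b]-W[a];print(np.linalg.norm(d),np.degrees(np.arctan2(d[1],d[0])))
O=W.mean(0)[:2];yaw=np.radians(-11.1)
X=np.array([np.cos(yaw),np.sin(yaw)]);Y=np.array([-X[1],X[0]])
f=lambda x,y,z:np.r_[O+X*x/1000+Y*y/1000,z/1000]
for n,p in dict(tabtop=(0,-86,118),dial=(0,0,78),hinge=(0,60,93),c1=(75,-100,40),c2=(-75,-100,40),c3=(-75,100,40),c4=(75,100,40)).items():
    print(n,f(*p),(proj(c,f(*p))-[195,165]+.4)*5.4,proj(s,f(*p)))
cv2.imwrite("pics/crops.png",cv2.resize(s["image"][190:280,290:410][:,:,::-1],None,fx=6,fy=6,interpolation=cv2.INTER_CUBIC))
E
```

```text
[0.54926836 0.11432127 0.042     ]
0.1655329177968591 78.57057607313196
0.166391706090381 78.84308151498085
0.11534617876519303 -10.89448779978936
0.11613273538062086 -11.320885780653327
tabtop [0.53271147 0.0299301  0.118     ] [557.54208206 280.59893819] [341.86974637 227.56892021]
dial [0.54926836 0.11432127 0.078     ] [351.99029916 259.28934993] [345.64906795 218.53295066]
hinge [0.56081967 0.17319883 0.093     ] [200.24767857 228.03106712] [348.30875051 199.59530704]
c1 [0.60361311 0.00175286 0.04      ] [630.2010388  138.84226273] [371.9303677  258.96721326]
c2 [0.45641921 0.03063115 0.04      ] [567.08480604 491.99992156] [310.19753439 253.6580628 ]
c3 [0.4949236  0.22688968 0.04      ] [ 91.08235372 409.39163201] [321.82239623 204.74312771]
c4 [0.6421175  0.19801139 0.04      ] [159.83164246  58.52596222] [377.59653906 208.94352691]
```

View pics/crops.png

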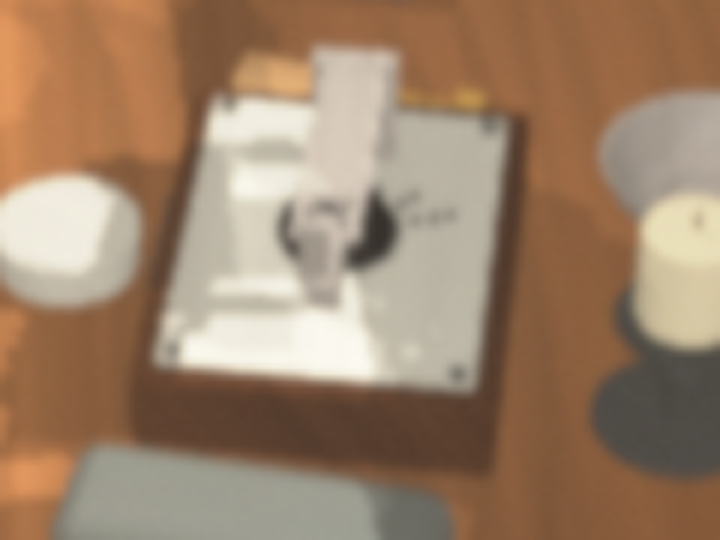

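The screw spacing (166 x 116 mm) and the projections fit the given sizes. The station origin is about (0.549, 0.114), with yaw -11.1°. Next I move over the tab and twist towards closing along the station's -x.

Emit:
carry_out(
  plan=[
    {"dx": -30, "dy": -17, "dz": 0, "twist": -7, "fingers": -1},
    {"dx": -60, "dy": -33, "dz": 0, "twist": -14, "fingers": -1},
    {"dx": -90, "dy": -50, "dz": 0, "twist": -21, "fingers": -1},
    {"dx": -120, "dy": -67, "dz": 0, "twist": -28, "fingers": -1},
    {"dx": -150, "dy": -83, "dz": 0, "twist": -35, "fingers": -1},
  ],
)

```text
clock: 0.67
eef_pos: [0.2967, 0.3294, 0.2499]
tool_rot: [-0.096, 0.995, -0.0, -0.0]
ft_force: [-0.4, -0.3, -0.6]
grip_width: 0.0852
grasp_force: 0.0
```

```bash
cat >> h.py <<'E'
O=np.array([.5493,.1143]);yaw=np.radians(-11.1)
X=np.array([np.cos(yaw),np.sin(yaw)]);Y=np.array([-X[1],X[0]])
f=lambda x,y,z:np.r_[O+X*x/1000+Y*y/1000,z/1000]
def hasp(t): return f(0,60-146*np.cos(t)+16*np.sin(t),88+146*np.sin(t)+16*np.cos(t))
def to(P,ang=168.9):
    o=bot.get_obs();M=R.from_quat(o["tool_rot"])
    y=M.apply([0,1,0]);a=np.degrees(np.arctan2(y[1],y[0]))
    print("d",np.round(M.inv().apply(P-o["eef_pos"])*1000,1),"twist",round(-((ang-a+180)%360-180),1),"pos",np.round(o["eef_pos"],4),"F",np.round(o["ft_force"],1),"T",np.round(o["ft_torque"],2),"j",np.round(o["joint_pos"],2),"w",round(o["grip_width"],4),"t",round(o["clock"],2))
E
python3 -c "
from h import *
to(f(0,-86,180))"
```

```text
d [-174.5 -339.    70. ] twist -67.9 pos [0.2967 0.3294 0.2499] F [-0.4 -0.3 -0.6] T [ 0.05 -0.05  0.  ] j [ 0.84  0.13 -0.13  1.31 -0.    0.65] w 0.0852 t 0.67
```

Emit:
carry_out(
  plan=[
    {"dx": -17, "dy": -34, "dz": 0, "twist": -7, "fingers": -1},
    {"dx": -34, "dy": -68, "dz": 0, "twist": -14, "fingers": -1},
    {"dx": -52, "dy": -102, "dz": 0, "twist": -21, "fingers": -1},
    {"dx": -70, "dy": -136, "dz": 0, "twist": -28, "fingers": -1},
    {"dx": -87, "dy": -170, "dz": 0, "twist": -35, "fingers": -1},
  ],
)

```text
clock: 1.08
eef_pos: [0.4032, 0.1928, 0.2501]
tool_rot: [-0.351, 0.936, 0.0, 0.0]
ft_force: [0.4, 0.8, 0.4]
grip_width: 0.0855
grasp_force: 0.0
```

```bash
python3 -c "
from h import *
to(f(0,-86,180))"
```

```text
d [   9.4 -208.    70.1] twist -37.8 pos [0.4032 0.1928 0.2501] F [0.4 0.8 0.4] T [ 0.   -0.04  0.01] j [ 0.45  0.14 -0.13  1.31  0.   -0.27] w 0.0855 t 1.08
```

Emit:
carry_out(
  plan=[
    {"dx": 1, "dy": -38, "dz": 10, "twist": -7, "fingers": -1},
    {"dx": 3, "dy": -76, "dz": 20, "twist": -14, "fingers": -1},
    {"dx": 5, "dy": -114, "dz": 30, "twist": -20, "fingers": -1},
    {"dx": 7, "dy": -150, "dz": 40, "twist": -26, "fingers": -1},
    {"dx": 9, "dy": -185, "dz": 50, "twist": -32, "fingers": -1},
  ],
)

```text
clock: 1.5
eef_pos: [0.5165, 0.0479, 0.2002]
tool_rot: [-0.596, 0.803, -0.0, 0.0]
ft_force: [0.5, 0.7, -0.0]
grip_width: 0.0856
grasp_force: 0.0
```

Emit:
carry_out(
  plan=[
    {"fingers": -0.3, "dx": 0, "dy": 0, "dz": 0, "twist": 0},
    {"fingers": -0.3, "dx": 0, "dy": 0, "dz": 0, "twist": 0},
    {"fingers": -0.3, "dx": 0, "dy": 0, "dz": 0, "twist": 0},
    {"fingers": -0.3, "dx": 0, "dy": 0, "dz": 0, "twist": 0},
    {"fingers": -0.3, "dx": 0, "dy": 0, "dz": 0, "twist": 0},
  ],
)

```text
clock: 1.92
eef_pos: [0.5152, 0.0505, 0.201]
tool_rot: [-0.594, 0.805, -0.0, 0.0]
ft_force: [-0.4, 1.0, -0.3]
grip_width: 0.0552
grasp_force: 0.0
```

```bash
python3 -c "
from h import *
to(f(0,-86,104))"
```

```text
d [ 14.6 -22.7  97. ] twist -6.0 pos [0.5152 0.0505 0.201 ] F [-0.4  1.  -0.3] T [-0.01  0.01 -0.03] j [ 0.1   0.3  -0.04  1.23  0.   -1.17] w 0.0552 t 1.92
```

Emit:
carry_out(
  plan=[
    {"dx": 7, "dy": -11, "dz": 10, "twist": -3, "fingers": -0.3},
    {"dx": 15, "dy": -23, "dz": 25, "twist": -6, "fingers": -0.3},
    {"dx": 15, "dy": -23, "dz": 40, "twist": -6, "fingers": -0.3},
    {"dx": 15, "dy": -23, "dz": 50, "twist": -6, "fingers": -0.3},
    {"dx": 15, "dy": -23, "dz": 50, "twist": -6, "fingers": -0.3},
  ],
)

```text
clock: 2.33
eef_pos: [0.5312, 0.0291, 0.1485]
tool_rot: [-0.635, 0.772, 0.001, -0.002]
ft_force: [-0.8, -0.1, -0.2]
grip_width: 0.0556
grasp_force: 0.0
```

```bash
python3 - <<'E'
from h import *
to(f(0,-86,104))
a=camera("side")["image"][150:290,270:430];b=camera("top")["image"][150:290,190:350]
cv2.imwrite("pics/p1.png",cv2.resize(np.hstack([a,b])[:,:,::-1],None,fx=2.5,fy=2.5,interpolation=cv2.INTER_CUBIC))
E
```

```text
d [-1.1 -1.5 44.5] twist -0.1 pos [0.5312 0.0291 0.1485] F [-0.8 -0.1 -0.2] T [0.06 0.01 0.01] j [ 0.05  0.37 -0.09  1.12  0.   -1.32] w 0.0556 t 2.33
```

View pics/p1.png

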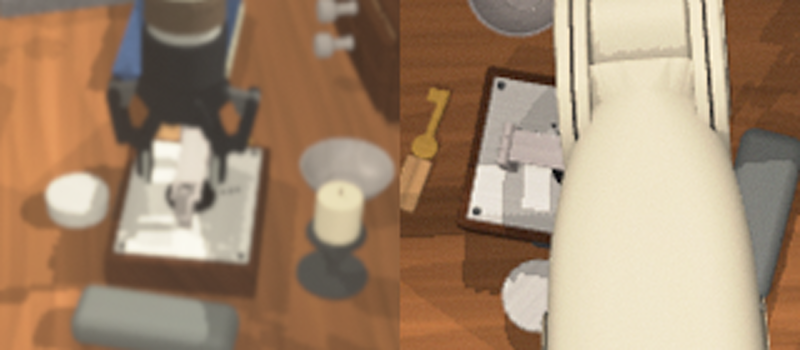

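In the side view the open fingers, at about 145 and 222 px, straddle the tab at about 186 px. They're aligned, so I descend and close.

Emit:
carry_out(
  plan=[
    {"dx": -1, "dy": -1, "dz": 15, "twist": 0, "fingers": -0.3},
    {"dx": -1, "dy": -1, "dz": 30, "twist": 0, "fingers": -0.3},
    {"dx": -1, "dy": -1, "dz": 44, "twist": 0, "fingers": -0.3},
    {"dx": -1, "dy": -1, "dz": 44, "twist": 0, "fingers": -0.3},
    {"dx": -1, "dy": -1, "dz": 44, "twist": 0, "fingers": 0.2},
  ],
)

```text
clock: 2.85
eef_pos: [0.5342, 0.0294, 0.1069]
tool_rot: [-0.635, 0.773, 0.0, -0.0]
ft_force: [0.4, 0.6, 0.2]
grip_width: 0.0448
grasp_force: 0.0
```

Emit:
carry_out(
  plan=[
    {"fingers": 1, "dx": 0, "dy": 0, "dz": 0, "twist": 0},
    {"fingers": 1, "dx": 0, "dy": 0, "dz": 0, "twist": 0},
    {"fingers": 1, "dx": 0, "dy": 0, "dz": 0, "twist": 0},
    {"fingers": 1, "dx": 0, "dy": 0, "dz": 0, "twist": 0},
    {"fingers": 1, "dx": 0, "dy": 0, "dz": 0, "twist": 0},
  ],
)

```text
clock: 3.27
eef_pos: [0.5317, 0.0299, 0.1078]
tool_rot: [-0.635, 0.773, 0.002, -0.001]
ft_force: [-10.1, 2.5, 9.7]
grip_width: 0.0126
grasp_force: 58.5
```

```bash
python3 - <<'E'
from h import *
to(hasp(0))
print(bot.get_obs()["grasp_force"])
for i in range(0,21):
    t=i*.1;p=-146*np.cos(t)+16*np.sin(t)+146;q=146*np.sin(t)+16*np.cos(t)-16;print(round(t,1),"dx",round(-p,1),"dz",round(-q,1))
E
```

```text
d [-0.2 -1.1  3.8] twist -0.1 pos [0.5317 0.0299 0.1078] F [-10.1   2.5   9.7] T [0.45 1.89 0.01] j [ 0.05  0.41 -0.14  1.02  0.   -1.32] w 0.0126 t 3.27
58.487836215645075
0.0 dx -0.0 dz -0.0
0.1 dx -2.3 dz -14.5
0.2 dx -6.1 dz -28.7
0.3 dx -11.2 dz -42.4
0.4 dx -17.8 dz -55.6
0.5 dx -25.5 dz -68.0
0.6 dx -34.5 dz -79.6
0.7 dx -44.6 dz -90.3
0.8 dx -55.8 dz -99.9
0.9 dx -67.8 dz -108.3
1.0 dx -80.6 dz -115.5
1.1 dx -94.0 dz -121.4
1.2 dx -108.0 dz -125.9
1.3 dx -122.4 dz -129.0
1.4 dx -137.0 dz -130.6
1.5 dx -151.6 dz -130.8
1.6 dx -166.3 dz -129.5
1.7 dx -180.7 dz -126.7
1.8 dx -194.8 dz -122.5
1.9 dx -208.3 dz -117.0
2.0 dx -221.3 dz -110.1
```

The tab is gripped with a sensible width. I swing it along its arc.

Emit:
carry_out(
  plan=[
    {"dx": -2, "dy": 1, "dz": -14, "twist": 0, "fingers": 1},
    {"dx": -6, "dy": 1, "dz": -29, "twist": 0, "fingers": 1},
    {"dx": -11, "dy": 1, "dz": -42, "twist": 0, "fingers": 1},
    {"dx": -18, "dy": 1, "dz": -56, "twist": 0, "fingers": 1},
    {"dx": -25, "dy": 1, "dz": -68, "twist": 0, "fingers": 1},
  ],
)

```text
clock: 3.68
eef_pos: [0.5364, 0.0549, 0.1742]
tool_rot: [-0.635, 0.773, 0.002, -0.001]
ft_force: [-0.5, 6.5, -9.1]
grip_width: 0.0129
grasp_force: 58.5
```

```bash
python3 -c "
from h import *
to(hasp(.5)+[0,0,.004]);print(bot.get_obs()['grasp_force'])"
```

```text
d [-0.3 -1.2 -1.9] twist -0.1 pos [0.5364 0.0549 0.1742] F [-0.5  6.5 -9.1] T [0.6  0.2  0.07] j [ 0.1   0.36 -0.03  1.19  0.   -1.27] w 0.0129 t 3.68
58.46622431650758
```

Emit:
carry_out(
  plan=[
    {"dx": -9, "dy": 0, "dz": -12, "twist": 0, "fingers": 1},
    {"dx": -19, "dy": 0, "dz": -22, "twist": 0, "fingers": 1},
    {"dx": -30, "dy": 0, "dz": -32, "twist": 0, "fingers": 1},
    {"dx": -42, "dy": 0, "dz": -40, "twist": 0, "fingers": 1},
    {"dx": -55, "dy": 0, "dz": -47, "twist": 0, "fingers": 1},
  ],
)

```text
clock: 4.1
eef_pos: [0.5468, 0.107, 0.221]
tool_rot: [-0.634, 0.773, 0.0, -0.003]
ft_force: [-3.3, -0.5, -4.3]
grip_width: 0.0122
grasp_force: 58.4
```

Emit:
carry_out(
  plan=[
    {"dx": -13, "dy": 0, "dz": -6, "twist": 0, "fingers": 1},
    {"dx": -27, "dy": 0, "dz": -10, "twist": 0, "fingers": 1},
    {"dx": -42, "dy": 0, "dz": -13, "twist": 0, "fingers": 1},
    {"dx": -56, "dy": 0, "dz": -15, "twist": 0, "fingers": 1},
    {"dx": -71, "dy": 0, "dz": -15, "twist": 0, "fingers": 1},
  ],
)

```text
clock: 4.52
eef_pos: [0.5608, 0.177, 0.2379]
tool_rot: [-0.634, 0.773, 0.0, -0.002]
ft_force: [-6.5, -2.8, 4.0]
grip_width: 0.0125
grasp_force: 58.5
```

```bash
python3 -c "
from h import *
to(hasp(1.5)+[0,0,.004]);print(bot.get_obs()['grasp_force'])"
```

```text
d [-1.9 -0.8 -0.9] twist -0.1 pos [0.5608 0.177  0.2379] F [-6.5 -2.8  4. ] T [-0.82  1.54 -0.02] j [ 0.31  0.43  0.24  1.38 -0.   -1.07] w 0.0125 t 4.52
58.462843894958496
```

Next I take it on to about 1.95 rad, then release it.

Emit:
carry_out(
  plan=[
    {"dx": -15, "dy": 0, "dz": 1, "twist": 0, "fingers": 1},
    {"dx": -29, "dy": 0, "dz": 4, "twist": 0, "fingers": 1},
    {"dx": -43, "dy": 0, "dz": 8, "twist": 0, "fingers": 1},
    {"dx": -57, "dy": 0, "dz": 14, "twist": 0, "fingers": 1},
    {"dx": -64, "dy": 0, "dz": 17, "twist": 0, "fingers": 1},
  ],
)

```text
clock: 4.93
eef_pos: [0.5738, 0.2428, 0.2214]
tool_rot: [-0.635, 0.772, 0.001, 0.001]
ft_force: [-7.5, 1.8, 5.7]
grip_width: 0.0125
grasp_force: 59.2
```

Emit:
carry_out(
  plan=[
    {"fingers": -0.4, "dx": 0, "dy": 0, "dz": 0, "twist": 0},
    {"fingers": -0.4, "dx": 0, "dy": 0, "dz": 0, "twist": 0},
    {"fingers": -0.4, "dx": 0, "dy": 0, "dz": 0, "twist": 0},
    {"fingers": -0.4, "dx": 0, "dy": 0, "dz": -20, "twist": 0},
    {"fingers": -0.4, "dx": 0, "dy": 0, "dz": -50, "twist": 0},
  ],
)

```text
clock: 5.35
eef_pos: [0.5739, 0.2387, 0.2667]
tool_rot: [-0.634, 0.773, 0.001, -0.003]
ft_force: [0.6, 0.5, 0.5]
grip_width: 0.0598
grasp_force: 0.0
```

```bash
python3 -c "
from h import *
to(f(0,0,130))"
```

```text
d [126.2  -1.  137.2] twist -0.2 pos [0.5739 0.2387 0.2667] F [0.6 0.5 0.5] T [ 0.02 -0.09  0.01] j [ 0.39  0.49  0.42  1.5  -0.   -0.98] w 0.0598 t 5.35
```

Emit:
carry_out(
  plan=[
    {"fingers": -0.4, "dx": 30, "dy": -1, "dz": 0, "twist": 0},
    {"fingers": -0.4, "dx": 60, "dy": -1, "dz": 15, "twist": 0},
    {"fingers": -0.4, "dx": 90, "dy": -1, "dz": 40, "twist": 0},
    {"fingers": -0.4, "dx": 115, "dy": -1, "dz": 70, "twist": 0},
    {"fingers": -0.4, "dx": 126, "dy": -1, "dz": 95, "twist": 0},
  ],
)

```text
clock: 5.77
eef_pos: [0.5512, 0.1126, 0.174]
tool_rot: [-0.633, 0.774, -0.001, 0.0]
ft_force: [-0.2, 1.0, -1.0]
grip_width: 0.0598
grasp_force: 0.0
```

Emit:
carry_out(
  plan=[
    {"fingers": -0.4, "dx": 0, "dy": 0, "dz": 0, "twist": 0},
    {"fingers": -0.4, "dx": 0, "dy": 0, "dz": 0, "twist": 0},
    {"fingers": -0.4, "dx": 0, "dy": 0, "dz": 0, "twist": 0},
    {"fingers": -0.4, "dx": 0, "dy": 0, "dz": 0, "twist": 0},
    {"fingers": -0.4, "dx": 0, "dy": 0, "dz": 0, "twist": 0},
  ],
)

```text
clock: 6.18
eef_pos: [0.5533, 0.1175, 0.1765]
tool_rot: [-0.635, 0.772, -0.001, 0.002]
ft_force: [-0.5, 0.2, 0.2]
grip_width: 0.0598
grasp_force: 0.0
```

```bash
python3 - <<'E'
from h import *
to(f(0,0,72))
a=camera("side")["image"][130:290,270:430];b=camera("top")["image"][130:290,190:350]
cv2.imwrite("pics/p2.png",cv2.resize(np.hstack([a,b])[:,:,::-1],None,fx=2.5,fy=2.5,interpolation=cv2.INTER_CUBIC))
E
```

```text
d [  4.1   3.8 104.5] twist -0.1 pos [0.5533 0.1175 0.1765] F [-0.5  0.2  0.2] T [ 0.01 -0.01  0.01] j [ 0.21  0.41  0.04  1.2   0.   -1.17] w 0.0598 t 6.18
```

View pics/p2.png

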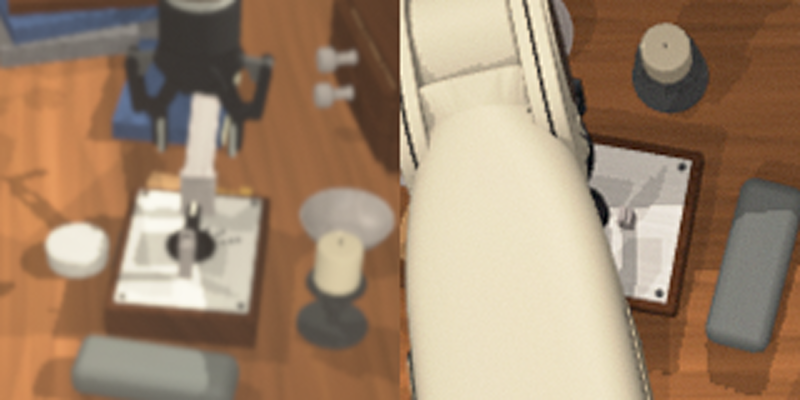

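The hasp has left the staple and lies back. In the side view its strap runs up from the hinge at (200,185) to about (203,95) in the crop, and the dial bar is free. I'll check the strap's end against the 2.6 stop.

```bash
python3 -c "
from h import *
c=camera('side')
for t in (1.6,1.9,2.2,2.6): print(t,(proj(c,hasp(t))-[270,130])*2.5, (proj(c,f(0,60-116*np.cos(t),88+116*np.sin(t)))-[270,130])*2.5)
to(f(0,0,72))"
```

```text
1.6 [200.61617405  44.8868549 ] [198.21313114  80.08489925]
1.9 [204.73653811  33.84854736] [201.69100564  66.95604302]
2.2 [207.82076875  36.27268191] [204.48108865  64.37546882]
2.6 [210.01726314  58.01125231] [206.78559797  76.42966712]
d [  3.5   2.7 103.4] twist -0.1 pos [0.5524 0.1172 0.1754] F [-0.2  0.  -0.1] T [0.01 0.01 0.  ] j [ 0.21  0.41  0.04  1.2   0.   -1.17] w 0.06 t 6.33
```

Emit:
carry_out(
  plan=[
    {"fingers": -0.4, "dx": 4, "dy": 3, "dz": 15, "twist": 0},
    {"fingers": -0.4, "dx": 4, "dy": 3, "dz": 30, "twist": 0},
    {"fingers": -0.4, "dx": 4, "dy": 3, "dz": 45, "twist": 0},
    {"fingers": -0.4, "dx": 4, "dy": 3, "dz": 50, "twist": 0},
    {"fingers": -0.4, "dx": 4, "dy": 3, "dz": 50, "twist": 0},
  ],
)

```text
clock: 6.75
eef_pos: [0.547, 0.113, 0.1231]
tool_rot: [-0.635, 0.773, 0.001, -0.001]
ft_force: [0.5, -0.8, 0.8]
grip_width: 0.0595
grasp_force: 0.0
```

```bash
python3 -c "
from h import *
to(f(0,0,72))"
```

```text
d [-1.8 -2.2 51.1] twist -0.1 pos [0.547  0.113  0.1231] F [ 0.5 -0.8  0.8] T [0.04 0.02 0.06] j [ 0.2   0.44 -0.05  1.08  0.   -1.17] w 0.0595 t 6.75
```

Emit:
carry_out(
  plan=[
    {"fingers": -0.3, "dx": -1, "dy": 0, "dz": 15, "twist": 0},
    {"fingers": -0.3, "dx": -1, "dy": -1, "dz": 30, "twist": 0},
    {"fingers": -0.3, "dx": -1, "dy": -1, "dz": 45, "twist": 0},
    {"fingers": -0.3, "dx": -1, "dy": -1, "dz": 51, "twist": 0},
    {"fingers": -0.3, "dx": -1, "dy": -1, "dz": 51, "twist": 0},
  ],
)

```text
clock: 7.17
eef_pos: [0.5485, 0.1137, 0.0726]
tool_rot: [-0.635, 0.773, 0.0, -0.001]
ft_force: [-0.1, -0.1, -0.2]
grip_width: 0.0554
grasp_force: 0.0
```

Emit:
carry_out(
  plan=[
    {"fingers": 1, "dx": 0, "dy": 0, "dz": 0, "twist": 0},
    {"fingers": 1, "dx": 0, "dy": 0, "dz": 0, "twist": 0},
    {"fingers": 1, "dx": 0, "dy": 0, "dz": 0, "twist": 0},
    {"fingers": 1, "dx": 0, "dy": 0, "dz": 0, "twist": 0},
    {"fingers": 1, "dx": 0, "dy": 0, "dz": 0, "twist": 0},
  ],
)

```text
clock: 7.58
eef_pos: [0.5482, 0.1143, 0.0748]
tool_rot: [-0.635, 0.773, 0.001, -0.0]
ft_force: [-5.1, 0.4, 6.0]
grip_width: 0.0129
grasp_force: 60.0
```

Emit:
carry_out(
  plan=[
    {"fingers": 1, "dx": 0, "dy": 0, "dz": 0, "twist": 0},
    {"fingers": 1, "dx": 0, "dy": 0, "dz": 0, "twist": 0},
    {"fingers": 1, "dx": 0, "dy": 0, "dz": 0, "twist": 0},
    {"fingers": 1, "dx": 0, "dy": 0, "dz": 0, "twist": 0},
    {"fingers": 1, "dx": 0, "dy": 0, "dz": 0, "twist": 0},
  ],
)

```text
clock: 8.0
eef_pos: [0.5482, 0.1143, 0.0748]
tool_rot: [-0.635, 0.773, 0.001, 0.0]
ft_force: [-3.7, 0.9, 7.1]
grip_width: 0.0125
grasp_force: 60.0
```

```bash
python3 -c "
from h import *
to(f(0,0,72))"
```

```text
d [-0.2 -1.1  2.8] twist -0.1 pos [0.5482 0.1143 0.0748] F [-3.7  0.9  7.1] T [ 0.23  0.98 -0.03] j [ 0.2   0.49 -0.11  0.97  0.   -1.17] w 0.0125 t 8.0
```

The dial is gripped. Turning clockwise is a positive twist.

Emit:
carry_out(
  plan=[
    {"fingers": 1, "dx": 0, "dy": 0.5, "dz": 1, "twist": 5},
    {"fingers": 1, "dx": 0, "dy": 0.5, "dz": 1, "twist": 10},
    {"fingers": 1, "dx": 0, "dy": 0.5, "dz": 1, "twist": 15},
    {"fingers": 1, "dx": 0, "dy": 0.5, "dz": 1, "twist": 20},
    {"fingers": 1, "dx": 0, "dy": 0.5, "dz": 1, "twist": 25},
  ],
)

```text
clock: 8.42
eef_pos: [0.547, 0.1148, 0.0747]
tool_rot: [-0.451, 0.893, 0.001, -0.0]
ft_force: [-8.2, 2.2, 14.0]
grip_width: 0.013
grasp_force: 61.1
```

```bash
python3 -c "
from h import *
to(f(0,0,72),168.9-68.8)"
```

```text
d [-1.  -2.1  2.7] twist 43.5 pos [0.547  0.1148 0.0747] F [-8.2  2.2 14. ] T [0.36 1.86 0.25] j [ 0.21  0.49 -0.11  0.97  0.   -0.73] w 0.013 t 8.42
```

Emit:
carry_out(
  plan=[
    {"fingers": 1, "dx": 0, "dy": 0.5, "dz": -1, "twist": 5},
    {"fingers": 1, "dx": 0, "dy": 0.5, "dz": -1, "twist": 10},
    {"fingers": 1, "dx": 0, "dy": 0.5, "dz": -1, "twist": 15},
    {"fingers": 1, "dx": 0, "dy": 0.5, "dz": -1, "twist": 20},
    {"fingers": 1, "dx": 0, "dy": 0.5, "dz": -1, "twist": 25},
  ],
)

```text
clock: 8.83
eef_pos: [0.5461, 0.1157, 0.0747]
tool_rot: [-0.248, 0.969, 0.002, -0.001]
ft_force: [-8.6, 4.7, 8.2]
grip_width: 0.0129
grasp_force: 60.5
```

Emit:
carry_out(
  plan=[
    {"fingers": 1, "dx": 0, "dy": 0, "dz": 0, "twist": 5},
    {"fingers": 1, "dx": 0, "dy": 0, "dz": 0, "twist": 10},
    {"fingers": 1, "dx": 0, "dy": 0, "dz": 0, "twist": 15},
    {"fingers": 1, "dx": 0, "dy": 0, "dz": 0, "twist": 19},
    {"fingers": 1, "dx": 0, "dy": 0, "dz": 0, "twist": 19},
  ],
)

```text
clock: 9.25
eef_pos: [0.5458, 0.1166, 0.0747]
tool_rot: [-0.085, 0.996, 0.003, -0.002]
ft_force: [-8.6, 6.1, 8.8]
grip_width: 0.0128
grasp_force: 60.4
```

```bash
python3 - <<'E'
from h import *
to(f(0,0,72),168.9-68.8)
a=camera("side")["image"][130:280,270:420]
b=camera("top")["image"][130:280,200:350]
cv2.imwrite("pics/p3.png",cv2.resize(np.hstack([a,b])[:,:,::-1],None,fx=2.6,fy=2.6,interpolation=cv2.INTER_CUBIC))
E
```

```text
d [-3.  -2.9  2.7] twist -0.3 pos [0.5458 0.1166 0.0747] F [-8.6  6.1  8.8] T [1.2  1.59 0.24] j [ 0.21  0.49 -0.11  0.97  0.01  0.04] w 0.0128 t 9.25
```

View pics/p3.png

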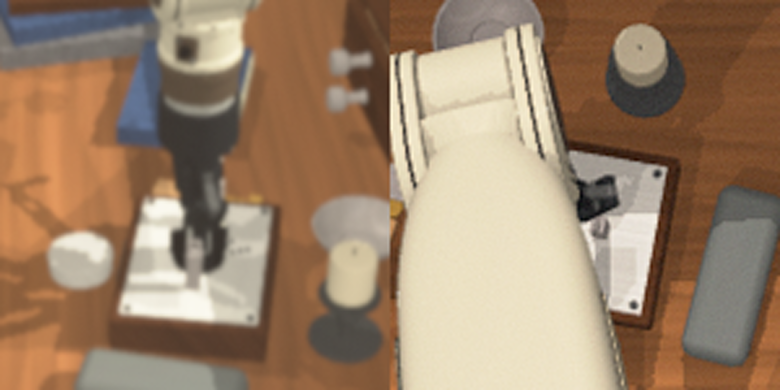

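The gripper now stands 68.8° clockwise and the torque of 0.24 N m fits the third detent. I add a degree for compliance and hold, and check that the hasp's end is where the 2.6 stop puts it.

Emit:
carry_out(
  plan=[
    {"fingers": 1, "dx": 0, "dy": 0, "dz": 0, "twist": 1},
    {"fingers": 1, "dx": 0, "dy": 0, "dz": 0, "twist": 1},
    {"fingers": 1, "dx": 0, "dy": 0, "dz": 0, "twist": 1},
    {"fingers": 1, "dx": 0, "dy": 0, "dz": 0, "twist": 1},
    {"fingers": 1, "dx": 0, "dy": 0, "dz": 0, "twist": 1},
  ],
)

```text
clock: 9.77
eef_pos: [0.5458, 0.1167, 0.0747]
tool_rot: [-0.078, 0.997, 0.003, -0.002]
ft_force: [-8.8, 5.8, 8.8]
grip_width: 0.0124
grasp_force: 60.3
```

```bash
python3 - <<'E'
from h import *
to(f(0,0,72),168.9-68.8)
c=camera("top");s=camera("side")
for t in(1.9,2.6):print(t,proj(c,hasp(t)),proj(s,hasp(t)))
a=c["image"][160:280,150:310];b=s["image"][180:260,300:407]
b=cv2.resize(b,(480,360),interpolation=cv2.INTER_CUBIC)[:,:320];a=cv2.resize(a,(480,360),interpolation=cv2.INTER_CUBIC)
cv2.imwrite("pics/p4.png",np.hstack([a,b])[:,:,::-1])
E
```

```text
d [-3.1 -2.9  2.7] twist -1.2 pos [0.5458 0.1167 0.0747] F [-8.8  5.8  8.8] T [1.22 1.68 0.21] j [ 0.21  0.49 -0.11  0.97  0.01  0.05] w 0.0124 t 9.77
1.9 [189.93179493 190.47992188] [351.89461524 143.53941894]
2.6 [164.05809734 191.37983115] [354.00690526 153.20450093]
```

View pics/p4.png

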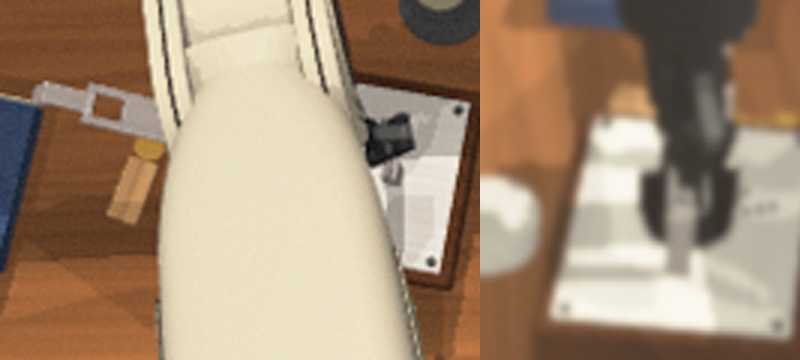

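The hasp's end is at top pixel (163,192), and the 2.6 stop predicts (164,191), so it lies fully open. The gripper is steady at about 70° with the grip at 60 N, so I hand in.

```bash
python3 -c "
from workcell import job_done
print(job_done())"
```

```text
the job is handed in; nothing more can be done
None
```

I handed the job in: the hasp lies open at its stop, and the gripper is holding the dial turned about 70° clockwise, where the third detent is 68.8°. I read the dial angle from the gripper and its torque, because the gripper hid the bar from both cameras.

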